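Load two tape reels on the label dispenser and lock the end cap

TASK

Load the label-tape dispenser: thread the blue reel onto the horizontal spindle first, then the yellow reel, and last the black-and-red end cap. Press the cap on gently until the sprung brass catch has clicked up in front of it and keeps the two reels held against the sprung plate. Do not strain the dispenser, and leave the other things on the worktop where they are.

Things in the scene. Friction and masses are not known exactly. Their poses are not given: they have to be found in the camera images.
- dispenser: Grey tape dispenser, fixed: foot 94 x 172 x 16 mm, round-topped upright (56 mm wide, face at y = -35 mm, top 108 mm up), and clamped in it a level polished steel spindle 12 mm thick, axis at x = 0, z = 80 mm. Origin: underside of the foot, below the spindle; z up, y along the spindle towards its tip. Keep the forces on it below 25 N; over 30 N strains it.
- rack: Light wooden rack fixed to the worktop, 74 x 176 mm and 27 mm high, on which the reels and the cap lie in a row on two dowel rails. Origin: centre of its underside; y along the rails, z up.
- blue_reel: Blue reel of label tape on a cardboard core, lying on the rack with its axis level, along the rails. 54 mm across (53 mm across the sides where it is gripped from above), 30 mm wide, 90 g, with a 15 mm hole right through. Origin: its centre, 48 mm above the worktop at the start; y is the hole's axis. Either way round will do.
- yellow_reel: Yellow reel of label tape, the same in size, hole, weight and origin as the blue one. The two may lie in either order; on the rack the reels' centres are about 54 and 4 mm along the rack's y.
- end_cap: Round knurled black end cap with a red ring on its faces, on the rack at about -50 mm along its y: 44 mm across (43 mm at the sides where it is gripped), 22 mm wide, 50 g, with a 15 mm hole right through. Origin: its centre, 43 mm above the worktop at the start; y is the hole's axis. Either way round will do.
- tape_roll: Bystander: roll of beige masking tape lying flat, 100 mm across, 25 mm high; origin under its centre.
- teaspoon: Bystander: steel teaspoon lying flat, 136 x 29 x 13 mm; origin under its centre.
- tin: Bystander: low food tin, 86 mm across, 40 mm high; origin under its centre.
- spice_jar: Bystander: glass spice jar with a green lid, 46 mm across, 106 mm high; origin under its centre.
- tomato_can: Bystander: food can with a green and red label, 76 mm across, 110 mm high; origin under its centre.
- spoon_2: Bystander: steel spoon lying flat, 196 mm long; origin under its centre.
- spindle_tip_out (a point): Fixed point on the spindle's axis, 112 mm along the dispenser's y, 80 mm up: its free tip at the longest setting. The spindle, with its plate and catch, is clamped 0 to 18 mm farther in, differently each time; this is not reported, it must be felt. The last 12 mm taper to 5 mm thick. Parts let go on it hang 1.6 mm low.
- plate_out (a point): Centre of the face of the black brake plate (44 mm across) round the spindle's root, at the longest setting (y = 6 mm on the dispenser; truly 0 to 18 mm less). A spring (2 N at first, 4.5 N after 3.5 mm) lets the plate be pushed back 5 mm along the spindle, to a hard stop. This point does not move.
- catch_out (a point): Top edge of the sprung brass catch (5 mm wide) on the spindle, at the longest setting (y = 84.5 mm; truly 0 to 18 mm less): 3.5 mm proud with an upright face to the plate's side, sloping down to the spindle 7.5 mm tipwards. A part slid on from the tip pushes it down (2 to 5 N along the spindle); it springs up behind a part that has passed.
- cap_out (a point): Centre of the end cap when it just touches the pushed-home reels, at the longest setting (y = 77 mm; truly 0 to 18 mm less). 3.5 mm farther in, against the plate's spring, the catch clicks up; the hard stop comes 1.5 mm after that. Press until the push rises well above spring and catch (about 13 N), then let go: the spring holds the cap to the catch.
Things that resemble listed ones, but are neither listed nor needed, are in the scene too. There is more than one size of the yellow_reel; the job needs the middle-sized.

How it is judged:
By the outcome, as a careful person would: the job done as asked, in the order asked, and still so for the second after the job is handed in, with the robot touching nothing.
It also fails if it takes over 72 s, if anything falls off the work surface, if the arm or the gripper's body presses on something with over 40 N, if the wrist force passes 120 N, or if a joint passes its speed limit or range.

ROBOT

A 6-joint arm with a two-finger parallel gripper is mounted at the origin on a cart in front of the work surface, level with it; the furniture and walls round the work are solid. World frame = base frame: x ahead of the robot, y to its left, z up, the work surface at z = 0. Lengths are in mm, angles in degrees, forces in N, time in s.
With the tool pointing down it reaches from about 350 to 850 mm from the base axis. Payload 8.1 kg.
Tool frame: the origin (TCP) lies between the finger pads; the fingertips stand 25 mm ahead of it and the grasp point (between the pads) lies 6 mm ahead of it (r.tcp_to_tips is the distance from the TCP to the fingertips, in mm); z points along the fingers, y is the line along which they close (so a half turn about z gives the same grasp; the last joint's range is limited). The gripper opens to 85 mm and grips with 20 to 120 N. Pads are 22 mm wide; open, the fingers measure 114 mm over their backs; the gripper's body (76 mm by 85 mm) begins 54 mm behind the grasp point. The pads swing forward as they close: fully open they stand 13 mm farther back than shut.
Start: joints at [69.362, 7.471, 85.268, -0, 87.261, -4.893], TCP at [162.791, 577.499, 256.292] pointing down, gripper open.
Joint ranges: [-169.43, 169.43], [-51.17, 129.36], [1.28, 143.12], [-76.62, 256.62], [0, 156.53], [-152.29, 152.29]. Speed limits (degrees/s): [136.94, 136.94, 159.86, 180, 180, 180].

INTERFACE

Orientations are given as [roll, pitch, yaw] about the fixed x, y, z axes, in that order (R = Rz(yaw) Ry(pitch) Rx(roll)).
In Python, from bench import r gives the robot as it stands.
- The arm moves only by the tool apply_moves, never from a script. Its arguments are lists of equal length, an entry for each row: "angular": the turn, a rotation vector about the world's x, y, z in units of 8 degrees (1.0 is 8 degrees), a list of three; "travel": the shift along the world's x, y, z in units of 40 mm (1.0 is 40 mm), a list of three; "jaw": the opening, from 0 (shut) to 1 (fully open). A call has 1 to 20 rows; each row shifts and turns the commanded pose from where the row before left it; what a row does not reach is not made up. A row lasts 1/8 s, in which the tool goes at most 62.5 mm and 10.7 degrees, less where a joint would pass 70% of its speed; a pose out of reach is approached as far as the arm can. A call is refused whole if a number of a shift passes 1 or a number of a turn 1, either way. A call with a gripper value outside its range is refused whole. The fingers move at their own pace and stop on an object; "force" is the grip in N (left out, the last holds). Time passes only in rows, so rows that do not move let the fingers close. It gives the time, the measured TCP pose, the force, the opening and the grip force at its end, in the units of the state.
- r.sense(): the state, without advancing time (a new reading comes with each control period).
- r.snapshot(name): name is "side" or "top" or "wrist"; returns a dict with "color" (420x560x3 uint8, red, green, blue), "fx", "fy", "cx", "cy" (pixels), "R" (3x3) and "t" (3): a world point X has camera coordinates R X + t; the wrist camera has in their place "mount" (4x4, takes a point from camera to tool coordinates, whose origin is the TCP and whose axes are the flange's). Camera axes: x right, y down, z forward; pixel columns grow to the right and rows downward; lengths in mm; the calibration is good to about 2 mm. A picture is of the moment at which its call begins: read the wrist's pose just before it. There is no depth.
- r.hand_in(): hands the job in; it is judged then, once.
The state is a dict: "time": time; "joint_pos": joint angles; "qd": joint speeds; "joint_efforts": joint torques, N m; "tool_pos": TCP position; "tcp_rot": TCP orientation; "ft_force": force on the tool from outside, world axes, zero at the start; "wrist_torque": the same for the moment, N m; "finger_gap": finger opening in mm; "grip_force": force on a finger pad.
Only numpy, scipy, OpenCV 4.12 (cv2) and the standard library are available. Lean on these libraries where they do the work, as an engineer would, in place of code of your own. Each camera call takes 0.05 s, during which the arm holds its last target. There are 200 camera calls.

## Working session

There is one attempt and no reset: what is moved stays moved. The work goes in short steps, Python scripts to look and compute and a tool call to move; the robot and the scene stay as the last step left them, time stands still between calls to the robot, and variables do not carry over. Pictures are saved under pics/ and viewed, at most 10 in all, crops included, and the job is handed in when it is done.

Besides the shell and the picture viewer there is one more tool, called after "Request:" as name(argument=value, ...) on one line, values as JSON. apply_moves: Moves the arm, as the interface text tells. Its arguments: {"type":"object","properties":{"angular":{"type":"array"},"travel":{"type":"array"},"jaw":{"type":"array"},"force":{"type":"number"}},"required":["angular","travel","jaw"]}

```bash
mkdir -p pics; ls; python3 - <<'E'
from bench import r
import cv2,numpy as np,pickle
s=r.sense();print(s)
d={}
for n in("side","top","wrist"):
    k=r.snapshot(n);d[n]=k;print(n,{a:(np.round(b,3).tolist() if a!='color' else 0) for a,b in k.items()})
    cv2.imwrite(f"pics/{n}0.png",k["color"][:,:,::-1])
pickle.dump((s,d),open("d0.pkl","wb"))
E
```

```text
pics
{'time': 0.0, 'joint_pos': array([ 6.93633096e+01,  7.51487814e+00,  8.53302826e+01,  3.15525524e-04,
        8.72601988e+01, -4.89167154e+00]), 'qd': array([ 0.04552404, -0.02367173, -0.01219196,  0.08898671,  0.01966493,
        0.07095367]), 'joint_efforts': array([ 3.15874504e-04, -5.69407225e+01, -5.00549626e+01, -1.77431452e-04,
        1.50914333e-02, -1.75243525e-05]), 'tool_pos': array([162.59923176, 577.02641029, 255.23715823]), 'tcp_rot': array([-1.79895051e+02, -9.29821063e-03,  1.64254957e+02]), 'ft_force': array([-0.42730564,  0.58538689, -1.02641943]), 'wrist_torque': array([0.03388824, 0.02074508, 0.03390184]), 'grip_force': 0.0, 'finger_gap': 85.4284965237209}
side {'color': 0, 'fx': 476.833, 'fy': 476.833, 'cx': 275.489, 'cy': 215.101, 'R': [[-0.967, -0.256, -0.005], [-0.154, 0.598, -0.787], [0.205, -0.76, -0.617]], 't': [516.07, 163.279, 1449.023]}
top {'color': 0, 'fx': 434.169, 'fy': 434.169, 'cx': 282.657, 'cy': 207.384, 'R': [[0.012, -1.0, 0.009], [-0.995, -0.013, -0.102], [0.102, -0.008, -0.995]], 't': [-44.134, 568.688, 1134.673]}
wrist {'color': 0, 'fx': 308.596, 'fy': 308.596, 'cx': 274.922, 'cy': 210.615, 'mount': [[0.0, -0.949, -0.316, 81.183], [1.0, 0.0, -0.0, -0.409], [0.0, -0.316, 0.949, -117.067], [0.0, 0.0, 0.0, 1.0]]}
```

View pics/top0.png

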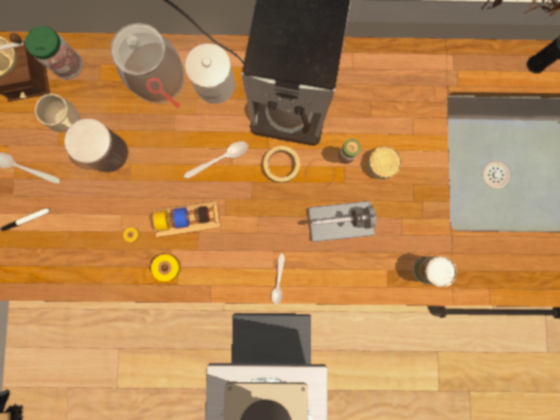

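View pics/side0.png

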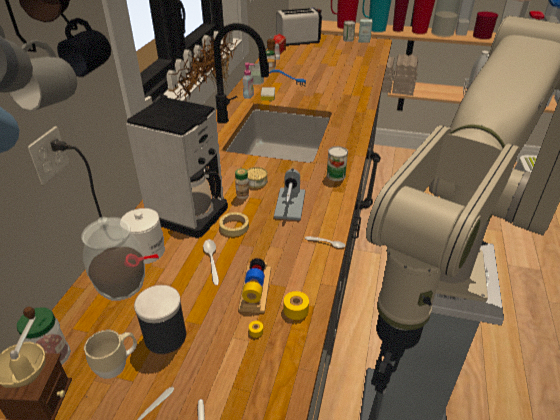

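The top view shows a yellow reel on the rack at (160,221), the blue reel at (180,217) and the cap at (205,214). The dispenser is at (342,221), with its spindle tip at about (308,221). Things that could be taken for the yellow reel: small yellow (130,235), large yellow (165,268), and the one on the rack (160,221). I choose the one on the rack, which is middle-sized.

```bash
cat > h.py <<'E'
import numpy as np,cv2
from scipy.spatial.transform import Rotation as Ro
def cam(k,s=None):
    if "R" in k: R=np.array(k["R"]).T; return R,-R@np.array(k["t"])
    T=Ro.from_euler('xyz',s["tcp_rot"],degrees=True).as_matrix();M=np.array(k["mount"])
    return T@M[:3,:3],T@M[:3,3]+s["tool_pos"]
def ray(k,u,v,s=None):
    R,o=cam(k,s);return o,R@np.array([(u-k["cx"])/k["fx"],(v-k["cy"])/k["fy"],1])
def onz(k,u,v,z,s=None):
    o,d=ray(k,u,v,s);return o+d*(z-o[2])/d[2]
def proj(k,P,s=None):
    R,o=cam(k,s);c=R.T@(np.array(P)-o);return c[0]/c[2]*k["fx"]+k["cx"],c[1]/c[2]*k["fy"]+k["cy"]
def grab(name,fn=None):
    from bench import r
    s=r.sense();k=r.snapshot(name)
    if fn:cv2.imwrite("pics/"+fn,k["color"][:,:,::-1])
    return s,k
E
python3 - <<'E'
import pickle,cv2,numpy as np
from h import *
s,d=pickle.load(open("d0.pkl","rb"));k=d["top"]
for n,u,v,z in[("yel",162,221,60),("blue",180,217,60),("cap",205,214,55),("tip",308,221,80),("disp",358,218,80),("rackL",157,235,27),("rackR",218,229,27),("rackRT",217,203,27),("footTL",309,206,16),("footTR",373,202,16),("footBR",375,235,16),("footBL",311,241,16)]:
    print(n,onz(k,u,v,z).round())
from bench import r
print(r.tcp_to_tips)
im=k["color"][180:300,110:400,::-1]
cv2.imwrite("pics/crop0.png",cv2.resize(im,None,fx=2.75,fy=2.75,interpolation=cv2.INTER_CUBIC))
E
```

```text
yel [527. 276.  60.]
blue [538. 230.  60.]
cap [547. 166.  55.]
tip [ 530. -102.   80.]
disp [ 539. -230.   80.]
rackL [491. 296.  27.]
rackR [509. 135.  27.]
rackRT [579. 139.  27.]
footTL [ 575. -109.   16.]
footTR [ 588. -283.   16.]
footBR [ 499. -287.   16.]
footBL [ 481. -115.   16.]
25.0
```

View pics/crop0.png

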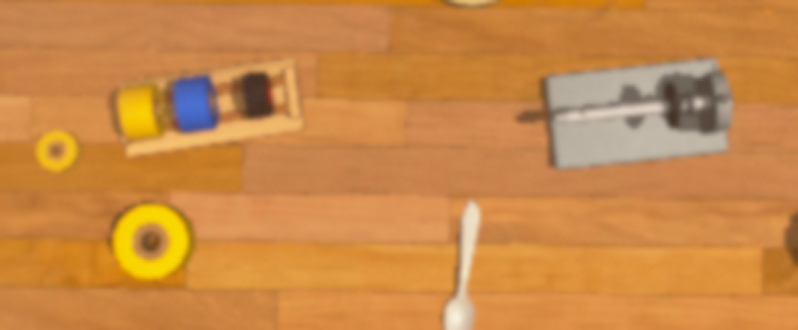

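The crop confirms the choice. The middle-sized yellow is on the rack at crop (138,112), with blue at (193,103) and the cap at (257,93). The decoys are at (56,150) and (150,242), and the spindle tip is at about (553,120). Next I move above the rack.

Request:
apply_moves(angular=[[0,0,-0.85],[0,0,-0.85],[0,0,-0.85],[0,0,-0.85],[0,0,-0.85],[0,0,-0.85],[0,0,-0.85],[0,0,-0.85],[0,0,-0.85],[0,0,-0.85],[0,0,0]], travel=[[0.93,-0.9,0],[0.93,-0.9,0],[0.93,-0.9,0],[0.93,-0.9,0],[0.93,-0.9,0],[0.93,-0.9,0],[0.93,-0.9,0],[0.93,-0.9,0],[0.93,-0.9,0],[0.93,-0.9,0],[0,0,0]], jaw=[1,1,1,1,1,1,1,1,1,1,1])

```text
time: 1.52
tool_pos: [536.6, 214.5, 255.6]
tcp_rot: [-180.0, 0.1, 95.9]
ft_force: [-0.3, 0.7, 0.3]
finger_gap: 85.5
grip_force: 0.0
```

```bash
python3 - <<'E'
from h import *
import pickle
s,k=grab("wrist","w1.png");pickle.dump((s,k),open("w1.pkl","wb"));print(s["time"],s["tool_pos"],s["tcp_rot"],s["ft_force"])
E
```

```text
1.525 [536.63451071 214.5163065  255.62666952] [-1.79969116e+02  5.56905076e-02  9.59238342e+01] [-0.31071864  0.69201558  0.3020107 ]
```

View pics/w1.png

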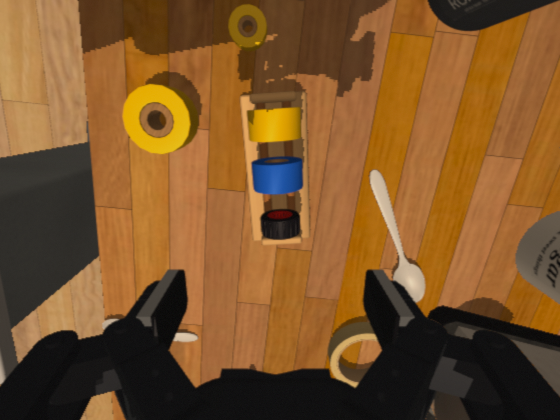

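The wrist view shows yellow at (276,124), blue at (277,175), the cap at (281,223), and the rack edges running from (245,95) to (258,243).

```bash
python3 - <<'E'
from h import *
import pickle
s,k=pickle.load(open("w1.pkl","rb"))
hsv=cv2.cvtColor(k["color"],cv2.COLOR_RGB2HSV);roi=np.zeros(hsv.shape[:2],np.uint8);roi[90:250,238:312]=1
for n,lo,hi,z in[("yel",(22,180,80),(32,255,255),48),("blue",(100,120,40),(130,255,255),48),("cap",(0,0,0),(180,255,45),43)]:
    m=cv2.inRange(hsv,lo,hi)*roi
    c=max(cv2.findContours(m,0,2)[0],key=cv2.contourArea);x,y,w,h=cv2.boundingRect(c);M=cv2.moments(c)
    u,v=M["m10"]/M["m00"],M["m01"]/M["m00"]
    print(n,(x,y,w,h),"L",onz(k,x,v,z,s).round(1),"R",onz(k,x+w,v,z,s).round(1),"top edges",onz(k,u,y,z+25,s).round(1),onz(k,u,y+h,z+25,s).round(1))
for u,v in[(242,95),(305,93),(310,237),(255,243)]:print(onz(k,u,v,27,s).round(1))
E
```

```text
yel (252, 109, 43, 33) L [506.5 276.5  48. ] R [549.9 281.   48. ] top edges [526.4 293.5  73. ] [529.4 263.8  73. ]
blue (253, 157, 49, 37) L [511.8 224.8  48. ] R [563.8 230.2  48. ] top edges [535.  250.1  73. ] [538.9 213.2  73. ]
cap (261, 209, 39, 30) L [525.1 169.1  43. ] R [569.4 173.7  43. ] top edges [543.7 196.1  68. ] [547.4 162.4  68. ]
[492.3 303.8  27. ]
[557.8 312.6  27. ]
[585.8 151.   27. ]
[520.  136.1  27. ]
```

Request:
apply_moves(angular=[[0,0,0.22],[0,0,0.22],[0,0,0],[0,0,0],[0,0,0],[0,0,0],[0,0,0],[0,0,0],[0,0,0],[0,0,0]], travel=[[0.02,0.17,-0.9],[0.02,0.17,-0.9],[0,0,-1],[0,0,-1],[0,0,-0.8],[0,0,-0.4],[0,0,0],[0,0,0],[0,0,0],[0,0,0]], jaw=[1,1,1,1,1,1,1,0,0,0], force=50)

```text
time: 2.82
tool_pos: [537.5, 231.6, 58.5]
tcp_rot: [179.8, -0.0, 99.8]
ft_force: [-2.5, -0.2, 6.5]
finger_gap: 51.7
grip_force: 51.6
```

Request:
apply_moves(angular=[[0,0,0],[0,0,0],[0,0,0],[0,0,0],[0,0,0],[0,0,0],[0,0,0],[0,0,0],[0,0,0],[0,0,0],[0,0,0],[0,0,0],[0,0,0],[0,0,0]], travel=[[0,0,0.5],[0,0,1],[0,0,1],[0,-1,1],[0,-1,1],[0,-1,0.5],[0,-1,0],[0,-1,0],[0,-1,0],[0,-1,0],[0,-1,0],[0,-1,0],[0,-0.8,0],[0,0,0]], jaw=[0,0,0,0,0,0,0,0,0,0,0,0,0,0])

```text
time: 4.58
tool_pos: [536.3, -163.2, 258.0]
tcp_rot: [179.9, 0.1, 99.6]
ft_force: [0.2, -0.7, -1.1]
finger_gap: 51.3
grip_force: 53.0
```

```bash
python3 - <<'E'
from h import *
import pickle
s,k=grab("wrist","w2.png");pickle.dump((s,k),open("w2.pkl","wb"));print(s["time"],s["tool_pos"],s["tcp_rot"],s["ft_force"],s["finger_gap"])
E
```

```text
4.575 [ 536.25105018 -163.15543797  257.99083001] [1.79921364e+02 8.26566569e-02 9.95960328e+01] [ 0.18903115 -0.74734728 -1.0907568 ] 51.32420025019796
```

View pics/w2.png

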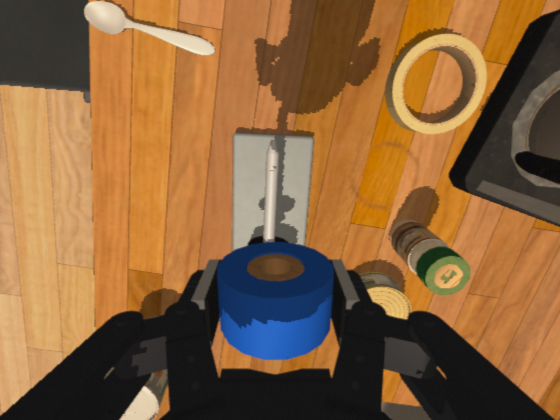

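The wrist view over the dispenser shows the held blue reel at (275,300). The spindle runs from its tip at (272,142) to (269,240), and the foot corners are at (233,134) and (312,135).

```bash
python3 - <<'E'
from h import *
import pickle
s,k=pickle.load(open("w2.pkl","rb"))
im=k["color"].astype(int);sat=im.max(2)-im.min(2);g=im.mean(2)
L=[];Rr=[];A=[]
for v in range(145,236,3):
    f=np.where(sat[v,215:330]<35)[0]+215
    L.append((*onz(k,f[0],v,16,s)[:2],));Rr.append((*onz(k,f[-1]+1,v,16,s)[:2],))
    row=g[v,262:284]; fg=np.median(g[v,240:255]); b=np.where(row>fg+25)[0]+262
    if len(b): A.append((*onz(k,(b[0]+b[-1]+1)/2,v,80,s)[:2],len(b),v,b[0],b[-1]))
def fit(P):
    P=np.array(P)[:,:2];vx,vy,x,y=cv2.fitLine(P.astype(np.float32),cv2.DIST_HUBER,0,.01,.01).ravel();
    return round(-np.degrees(np.arctan(vx/vy)),2),[round(x+(yy-y)*vx/vy,1) for yy in(-120,-200)]
print(fit(L),fit(Rr),fit(A))
for a in A[::3]:print(np.round(a,1))
print("tip",onz(k,272,142,80,s),"footfront",onz(k,234,134,16,s),onz(k,311,135,16,s))
t=pickle.load(open("d0.pkl","rb"))[1]["top"]
print("top spindle",[onz(t,110+a/2.75,180+b/2.75,80).round(1) for a,b in((553,120),(660,108))])
E
```

```text
(np.float32(7.16), [np.float32(480.9), np.float32(491.0)]) (np.float32(6.77), [np.float32(573.5), np.float32(583.0)]) (np.float32(6.93), [np.float32(526.8), np.float32(536.5)])
[ 527.  -122.3    3.   151.   271.   273. ]
[ 528.4 -130.7    5.   160.   270.   274. ]
[ 528.9 -139.4    5.   169.   269.   273. ]
[ 530.4 -148.1    5.   178.   269.   273. ]
[ 531.4 -157.1    4.   187.   269.   272. ]
[ 532.9 -166.1    4.   196.   269.   272. ]
[ 533.4 -175.5    4.   205.   268.   271. ]
[ 534.9 -185.     4.   214.   268.   271. ]
[ 536.  -194.6    3.   223.   268.   270. ]
[ 537.1 -204.5    4.   232.   267.   270. ]
tip [ 525.19914547 -114.12173364   80.        ] footfront [ 481.96561172 -119.17342205   16.        ] [ 568.15975297 -105.69695925   16.        ]
top spindle [array([ 523.1, -109.9,   80. ]), array([ 535.6, -209.5,   80. ])]
```

Request:
apply_moves(angular=[[0,0,-0.11],[0,0,-0.11],[0,0,-0.11],[0,0,0],[0,0,0],[0,0,0],[0,0,0]], travel=[[-0.12,0.7,-0.7],[-0.12,0.7,-0.8],[-0.115,0.68,-0.8],[0,0,-0.8],[0,0,-0.7],[0,0,-0.39],[0,0,0]], jaw=[0,0,0,0,0,0,0])

```text
time: 5.5
tool_pos: [521.6, -77.0, 88.2]
tcp_rot: [-179.9, -0.0, 97.2]
ft_force: [-0.5, 0.6, -0.8]
finger_gap: 51.4
grip_force: 53.0
```

```bash
python3 - <<'E'
from h import *
import pickle
s,k=grab("wrist");s2,k2=grab("side");pickle.dump((s,k,k2),open("w3.pkl","wb"));print(s["time"],s["tool_pos"],s2["tool_pos"],s["tcp_rot"],s["ft_force"],s["finger_gap"])
a=cv2.resize(k["color"][120:400,150:430],(560,560),interpolation=2)[:,:,::-1]
b=cv2.resize(k2["color"][150:240,250:330],(240,270),interpolation=2)[:,:,::-1]
o=np.zeros((560,800,3),np.uint8);o[:,:560]=a;o[:270,560:]=b
cv2.imwrite("pics/c3.png",o)
E
```

```text
5.5 [521.58282214 -76.99015826  88.19515034] [522.4204245  -77.39204271  89.31228327] [-1.79911648e+02 -4.36292763e-02  9.71698949e+01] [-0.47987504  0.6405225  -0.84168412] 51.44526348987236
```

View pics/c3.png

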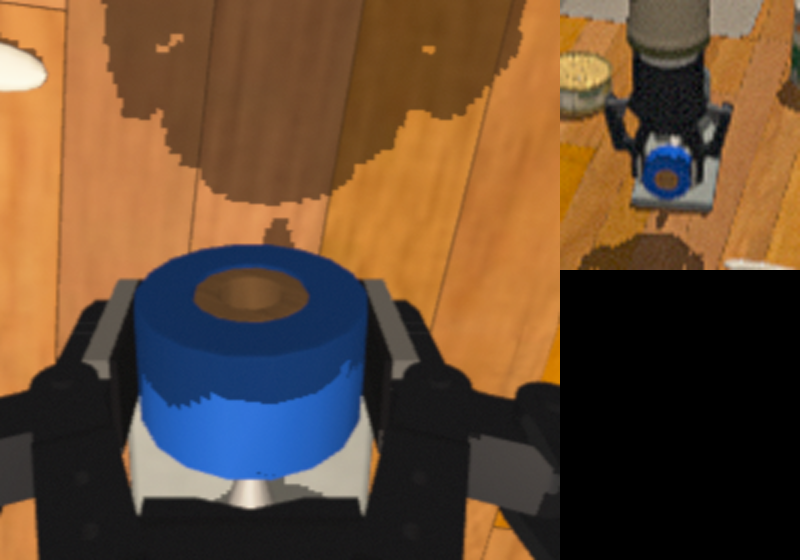

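Blue hangs straight in the grip and the spindle is in line behind it, at crop (250,490). I feel my way on in small steps.

Request:
apply_moves(angular=[[0,0,0],[0,0,0],[0,0,0],[0,0,0],[0,0,0],[0,0,0]], travel=[[0.024,-0.2,-0.01],[0.024,-0.2,0],[0.018,-0.15,0],[0.018,-0.15,0],[0.018,-0.15,0],[0,0,0]], jaw=[0,0,0,0,0,0])

```text
time: 6.35
tool_pos: [526.4, -112.4, 88.5]
tcp_rot: [180.0, 0.0, 97.1]
ft_force: [-0.4, -0.8, 1.7]
finger_gap: 51.7
grip_force: 53.1
```

Request:
apply_moves(angular=[[0,0,0],[0,0,0],[0,0,0],[0,0,0]], travel=[[0.024,-0.2,0],[0.024,-0.2,0],[0.024,-0.2,0],[0.024,-0.2,0]], jaw=[0,0,0,0])

```text
time: 6.85
tool_pos: [530.3, -144.3, 88.5]
tcp_rot: [180.0, -0.0, 97.1]
ft_force: [-2.2, 2.6, 5.4]
finger_gap: 51.3
grip_force: 53.6
```

Request:
apply_moves(angular=[[0,0,0],[0,0,0],[0,0,0],[0,0,0],[0,0,0]], travel=[[0.03,-0.25,0],[0.03,-0.25,0],[0.03,-0.25,0],[0.03,-0.25,0],[0.012,-0.1,0]], jaw=[0,0,0,0,0])

```text
time: 7.48
tool_pos: [535.4, -188.5, 88.5]
tcp_rot: [-180.0, -0.0, 97.1]
ft_force: [-2.9, 3.2, 6.8]
finger_gap: 51.3
grip_force: 53.8
```

Request:
apply_moves(angular=[[0,0,0],[0,0,0],[0,0,0],[0,0,0]], travel=[[-0.012,0,0.025],[0.012,-0.1,0],[0.012,-0.1,0],[0,0,0]], jaw=[0,0,0,0])

```text
time: 7.98
tool_pos: [535.9, -196.0, 89.1]
tcp_rot: [-180.0, 0.0, 97.1]
ft_force: [0.0, -0.0, -1.2]
finger_gap: 51.7
grip_force: 53.1
```

Now free. I feel for the plate.

Request:
apply_moves(angular=[[0,0,0],[0,0,0],[0,0,0]], travel=[[0.009,-0.075,0],[0.009,-0.075,0],[0,0,0]], jaw=[0,0,0])

```text
time: 8.35
tool_pos: [536.5, -201.4, 89.2]
tcp_rot: [-180.0, -0.0, 97.1]
ft_force: [-0.9, 3.6, 1.1]
finger_gap: 51.5
grip_force: 53.0
```

Blue is home, with the plate pushing back at 3.6 N. I release it and go for yellow.

Request:
apply_moves(angular=[[0,0,0],[0,0,0],[0,0,0],[0,0,0],[0,0,0],[0,0,0.1],[0,0,0.1],[0,0,0.09],[0,0,0],[0,0,0],[0,0,0],[0,0,0],[0,0,0],[0,0,0],[0,0,0],[0,0,0],[0,0,0]], travel=[[0,0,0],[0,0,0],[0,0,0],[0,0,0.7],[0,0,1],[-0.03,1,0],[-0.03,1,0],[-0.03,1,0],[-0.03,1,0],[-0.03,1,0],[-0.03,1,0],[0,1,0],[0,1,0],[0,1,0],[0,1,0],[0,1,0],[0,1,0]], jaw=[1,1,1,1,1,1,1,1,1,1,1,1,1,1,1,1,1])

```text
time: 10.48
tool_pos: [529.4, 279.6, 157.4]
tcp_rot: [180.0, 0.0, 99.5]
ft_force: [0.8, 1.1, 0.5]
finger_gap: 85.5
grip_force: 0.0
```

```bash
python3 - <<'E'
from h import *
import pickle
s2,k2=grab("side");s1,k1=grab("top");s,k=grab("wrist");pickle.dump((s,k,k2),open("w4.pkl","wb"));print(s["time"],s["tool_pos"],s["tcp_rot"],s["ft_force"],s["finger_gap"])
a=k["color"][:,:,::-1]
b=cv2.resize(k2["color"][150:240,250:330],(240,270),interpolation=2)[:,:,::-1]
c=cv2.resize(k1["color"][190:250,290:390],(240,144),interpolation=2)[:,:,::-1]
o=np.zeros((420,800,3),np.uint8);o[:,:560]=a;o[:270,560:]=b;o[270:414,560:]=c
cv2.imwrite("pics/c4.png",o)
E
```

```text
10.575 [528.95191232 281.78174342 157.44976593] [ 1.79959187e+02 -7.40993901e-02  9.96414652e+01] [-0.05378789 -0.32397103  0.12935798] 85.05655100949876
```

View pics/c4.png

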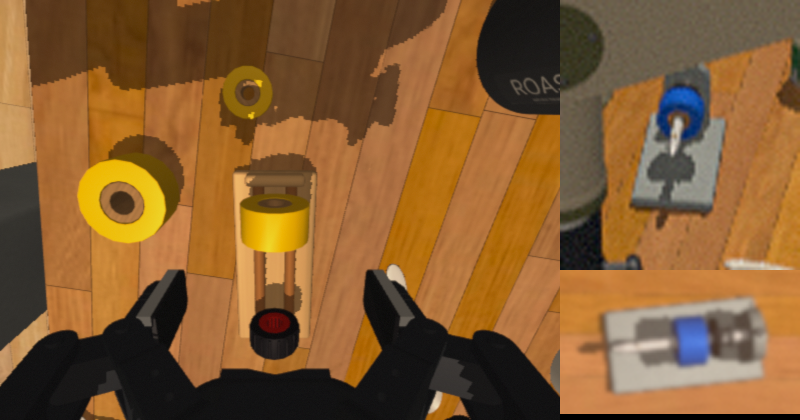

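Blue hangs on the spindle at (683,105) in the side inset. Yellow is centred below at (274,220), and the cap is at (275,333). I grip yellow.

Request:
apply_moves(angular=[[0,0,0],[0,0,0],[0,0,0],[0,0,0],[0,0,0],[0,0,0],[0,0,0]], travel=[[0,0,-1],[0,0,-1],[0,0,-0.5],[0,0,0],[0,0,0],[0,0,0],[0,0,0]], jaw=[1,1,1,0.8,0,0,0], force=50)

```text
time: 11.5
tool_pos: [530.6, 278.7, 59.7]
tcp_rot: [179.8, -0.0, 99.5]
ft_force: [-4.2, -1.7, 7.5]
finger_gap: 51.8
grip_force: 53.2
```

Request:
apply_moves(angular=[[0,0,0],[0,0,0],[0,0,0],[0,0,-0.11],[0,0,-0.1],[0,0,-0.1],[0,0,0],[0,0,0],[0,0,0],[0,0,0],[0,0,0],[0,0,0],[0,0,0],[0,0,0],[0,0,0]], travel=[[0,0,0.5],[0,0,1],[0,0,1],[-0.05,-1,0],[-0.05,-1,0],[-0.05,-1,0],[-0.04,-1,0],[0,-1,0],[0,-1,0],[0,-1,0],[0,-1,0],[0,-0.96,0],[0,0,-0.8],[0,0,-0.845],[0,0,0]], jaw=[0,0,0,0,0,0,0,0,0,0,0,0,0,0,0])

```text
time: 13.38
tool_pos: [520.2, -79.9, 90.3]
tcp_rot: [-179.8, -0.1, 97.0]
ft_force: [-0.4, 0.1, -0.6]
finger_gap: 51.6
grip_force: 52.5
```

```bash
python3 - <<'E'
from h import *
s,k=grab("wrist")
print(s["time"],s["tool_pos"],s["tcp_rot"],s["ft_force"],s["finger_gap"])
hsv=cv2.cvtColor(k["color"],cv2.COLOR_RGB2HSV)
m=cv2.inRange(hsv,(22,180,60),(32,255,255));m[:230]=0
c=max(cv2.findContours(m,0,2)[0],key=cv2.contourArea);print("yellow",cv2.boundingRect(c))
m=cv2.inRange(hsv,(5,60,20),(20,230,200));m[:238]=0;m[290:]=0;m[:,:225]=0;m[:,325:]=0
c=max(cv2.findContours(m,0,2)[0],key=cv2.contourArea);print("core",cv2.boundingRect(c))
E
```

```text
13.375 [520.18167864 -79.8599961   90.31627442] [-1.79801403e+02 -7.70935646e-02  9.69594011e+01] [-0.39731861  0.0604887  -0.57772806] 51.611514838097335
yellow (221, 302, 102, 47)
core (246, 245, 59, 27)
```

Request:
apply_moves(angular=[[0,0,0],[0,0,0],[0,0,0],[0,0,0],[0,0,0],[0,0,0]], travel=[[0.024,-0.2,0],[0.024,-0.2,0],[0.018,-0.15,0],[0.018,-0.15,0],[0.018,-0.15,0],[0,0,0]], jaw=[0,0,0,0,0,0])

```text
time: 14.18
tool_pos: [525.9, -114.5, 91.4]
tcp_rot: [-180.0, -0.0, 96.9]
ft_force: [0.7, -0.3, -0.8]
finger_gap: 51.7
grip_force: 52.5
```

Request:
apply_moves(angular=[[0,0,0],[0,0,0],[0,0,0],[0,0,0],[0,0,0],[0,0,0]], travel=[[0.024,-0.2,0],[0.024,-0.2,0],[0.024,-0.2,0],[0.024,-0.2,0],[0.024,-0.2,0],[0.024,-0.2,0]], jaw=[0,0,0,0,0,0])

```text
time: 14.92
tool_pos: [531.6, -162.7, 91.3]
tcp_rot: [-180.0, 0.0, 97.0]
ft_force: [0.2, -0.7, -1.4]
finger_gap: 51.3
grip_force: 52.6
```

Request:
apply_moves(angular=[[0,0,0],[0,0,0],[0,0,0],[0,0,0]], travel=[[0.012,-0.1,0],[0.009,-0.075,0],[0.009,-0.075,0],[0,0,0]], jaw=[0,0,0,0])

```text
time: 15.42
tool_pos: [532.8, -172.2, 91.4]
tcp_rot: [-180.0, 0.0, 97.0]
ft_force: [-0.9, -0.9, -0.7]
finger_gap: 51.7
grip_force: 52.5
```

Request:
apply_moves(angular=[[0,0,0],[0,0,0],[0,0,0]], travel=[[0.006,-0.05,0],[0.006,-0.05,0],[0,0,0]], jaw=[0,0,0])

```text
time: 15.8
tool_pos: [533.3, -175.8, 91.4]
tcp_rot: [-180.0, -0.0, 97.0]
ft_force: [-0.9, 3.9, -0.7]
finger_gap: 51.7
grip_force: 52.6
```

Request:
apply_moves(angular=[[0,0,0],[0,0,0],[0,0,0],[0,0,0],[0,0,0],[0,0,0.1],[0,0,0.1],[0,0,0.1],[0,0,0],[0,0,0],[0,0,0],[0,0,0],[0,0,0],[0,0,0],[0,0,0]], travel=[[0,0,0],[0,0,0],[0,0,0],[0,0,0.7],[0,0,1],[0.05,1,0],[0.05,1,0],[0.05,1,0],[0.05,1,0],[0.05,1,0],[0.05,1,0],[0.04,1,0],[0,1,0],[0,0.73,0],[0,0,0]], jaw=[1,1,1,1,1,1,1,1,1,1,1,1,1,1,1])

```text
time: 17.68
tool_pos: [546.7, 174.9, 159.5]
tcp_rot: [180.0, -0.0, 99.5]
ft_force: [-0.8, -0.0, -0.3]
finger_gap: 85.2
grip_force: 0.0
```

```bash
python3 - <<'E'
from h import *
s2,k2=grab("side");s1,k1=grab("top");s,k=grab("wrist");print(s["time"],s["tool_pos"],s["tcp_rot"],s["ft_force"],s["finger_gap"])
a=k["color"][:,:,::-1]
b=cv2.resize(k2["color"][150:240,250:330],(240,270),interpolation=2)[:,:,::-1]
c=cv2.resize(k1["color"][190:250,290:390],(240,144),interpolation=2)[:,:,::-1]
o=np.zeros((420,800,3),np.uint8);o[:,:560]=a;o[:270,560:]=b;o[270:414,560:]=c
cv2.imwrite("pics/c5.png",o)
E
```

```text
17.775 [546.88395322 172.89120782 159.42635747] [-1.79993450e+02  2.68971558e-02  9.94191123e+01] [-0.02051963  0.60546549 -0.12510909] 85.8262869295856
```

View pics/c5.png

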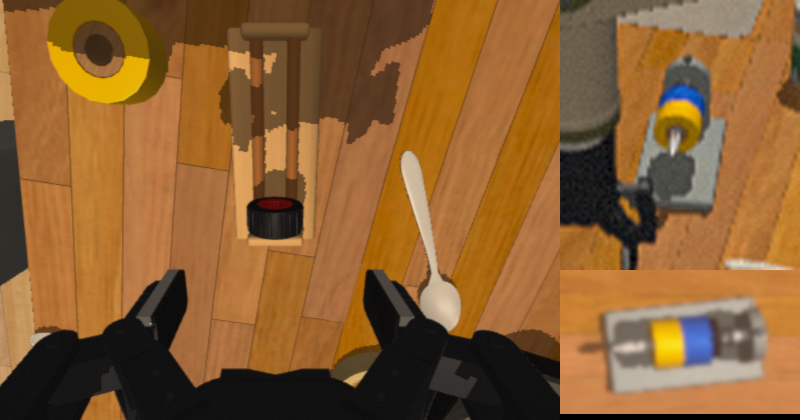

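Both reels are on the spindle in the right order, as the insets show. The cap is centred below at (275,218). I grip it.

Request:
apply_moves(angular=[[0,0,0],[0,0,0],[0,0,0],[0,0,0],[0,0,0],[0,0,0],[0,0,0],[0,0,0]], travel=[[0,0,-1],[0,0,-1],[0,0,-0.6],[0,0,0],[0,0,0],[0,0,0],[0,0,0],[0,0,0]], jaw=[1,1,1,0.8,0,0,0,0], force=60)

```text
time: 18.82
tool_pos: [548.3, 173.1, 57.9]
tcp_rot: [179.8, 0.0, 99.4]
ft_force: [-3.0, -2.1, 5.6]
finger_gap: 41.7
grip_force: 61.0
```

Request:
apply_moves(angular=[[0,0,0],[0,0,0],[0,0,0],[0,0,-0.1],[0,0,-0.1],[0,0,-0.1],[0,0,0],[0,0,0],[0,0,0],[0,0,0],[0,0,0],[0,0,0],[0,0,0]], travel=[[0,0,0.6],[0,0,1],[0,0,1],[-0.1,-1,0],[-0.1,-1,0],[-0.1,-1,0],[-0.1,-1,0],[-0.1,-1,0],[-0.13,-1,0],[0,-0.33,0],[0,0,-0.8],[0,0,-0.82],[0,0,0]], jaw=[0,0,0,0,0,0,0,0,0,0,0,0,0])

```text
time: 20.45
tool_pos: [519.9, -79.1, 92.7]
tcp_rot: [-179.8, -0.1, 97.0]
ft_force: [0.1, 0.3, -0.1]
finger_gap: 41.7
grip_force: 61.0
```

Request:
apply_moves(angular=[[0,0,0],[0,0,0],[0,0,0],[0,0,0],[0,0,0],[0,0,0]], travel=[[0.024,-0.2,0],[0.024,-0.2,0],[0.018,-0.15,0],[0.018,-0.15,0],[0.012,-0.1,0],[0,0,0]], jaw=[0,0,0,0,0,0])

```text
time: 21.2
tool_pos: [525.5, -112.4, 94.7]
tcp_rot: [-180.0, -0.0, 96.9]
ft_force: [-0.1, 0.5, -0.3]
finger_gap: 41.6
grip_force: 61.0
```

Request:
apply_moves(angular=[[0,0,0],[0,0,0],[0,0,0],[0,0,0],[0,0,0]], travel=[[0.018,-0.15,0],[0.018,-0.15,0],[0.018,-0.15,0],[0.018,-0.15,0],[0.018,-0.15,0]], jaw=[0,0,0,0,0])

```text
time: 21.82
tool_pos: [529.3, -142.5, 94.8]
tcp_rot: [180.0, -0.0, 97.0]
ft_force: [-0.4, 1.4, 1.3]
finger_gap: 41.6
grip_force: 61.2
```

Nearly touching. Next come 1.5–2 mm steps.

Request:
apply_moves(angular=[[0,0,0],[0,0,0],[0,0,0],[0,0,0]], travel=[[0.006,-0.05,0],[0.006,-0.05,0],[0.005,-0.04,0],[0,0,0]], jaw=[0,0,0,0])

```text
time: 22.32
tool_pos: [529.8, -147.2, 94.7]
tcp_rot: [-180.0, -0.0, 97.0]
ft_force: [-0.2, 4.4, 3.9]
finger_gap: 41.6
grip_force: 61.4
```

Request:
apply_moves(angular=[[0,0,0],[0,0,0]], travel=[[0.005,-0.04,0],[0,0,0]], jaw=[0,0])

```text
time: 22.58
tool_pos: [530.0, -148.6, 94.7]
tcp_rot: [-180.0, -0.1, 97.0]
ft_force: [-1.2, 6.7, 4.0]
finger_gap: 41.4
grip_force: 61.4
```

Request:
apply_moves(angular=[[0,0,0],[0,0,0],[0,0,0]], travel=[[0.004,-0.03,0],[0.004,-0.03,0],[0,0,0]], jaw=[0,0,0])

```text
time: 22.95
tool_pos: [530.2, -150.1, 94.6]
tcp_rot: [-180.0, -0.2, 97.0]
ft_force: [-1.4, 10.0, 5.2]
finger_gap: 41.7
grip_force: 61.7
```

Request:
apply_moves(angular=[[0,0,0],[0,0,0]], travel=[[0.003,-0.025,0],[0,0,0]], jaw=[0,0])

```text
time: 23.2
tool_pos: [530.2, -150.1, 94.6]
tcp_rot: [-180.0, -0.2, 97.0]
ft_force: [-2.6, 14.5, 7.3]
finger_gap: 41.1
grip_force: 61.9
```

Request:
apply_moves(angular=[[0,0,0],[0,0,0],[0,0,0]], travel=[[0.002,-0.02,0],[0,0,0],[0,0,0]], jaw=[0,0,0])

```text
time: 23.58
tool_pos: [530.2, -150.2, 94.6]
tcp_rot: [-179.9, -0.3, 97.0]
ft_force: [-2.9, 18.5, 8.7]
finger_gap: 41.6
grip_force: 62.1
```

```bash
python3 - <<'E'
from h import *
s,k=grab("wrist");s2,k2=grab("side");print(s["time"],s["tool_pos"],s["tcp_rot"],s["ft_force"],s["finger_gap"])
a=cv2.resize(k["color"][200:400,175:375],(560,560),interpolation=2)[:,:,::-1]
b=cv2.resize(k2["color"][160:220,265:318],(240,270),interpolation=2)[:,:,::-1]
o=np.zeros((560,800,3),np.uint8);o[:,:560]=a;o[:270,560:]=b
cv2.imwrite("pics/c6.png",o)
E
```

```text
23.575 [ 530.15623923 -150.21325328   94.55532162] [-179.94871891   -0.30165235   97.03577356] [-2.90396524 18.46472234  8.68497291] 41.602210394171266
```

View pics/c6.png

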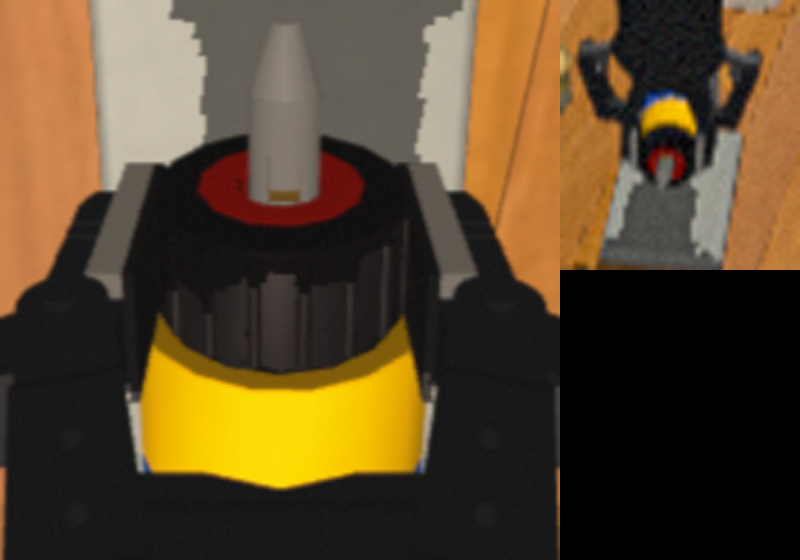

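A brass edge shows in front of the cap's red face, at crop (285,196). The push rises with no further motion, so this is the hard stop. I ease off and check that the catch holds.

Request:
apply_moves(angular=[[0,0,0],[0,0,0],[0,0,0]], travel=[[-0.005,0.04,0],[-0.005,0.04,0],[0,0,0]], jaw=[0,0,0])

```text
time: 24.05
tool_pos: [530.1, -149.5, 94.6]
tcp_rot: [-180.0, -0.1, 97.0]
ft_force: [-0.3, 7.4, 2.1]
finger_gap: 41.5
grip_force: 61.3
```

Request:
apply_moves(angular=[[0,0,0],[0,0,0]], travel=[[-0.005,0.04,0],[0,0,0]], jaw=[0,0])

```text
time: 24.3
tool_pos: [529.9, -148.5, 94.6]
tcp_rot: [-180.0, -0.0, 97.0]
ft_force: [0.6, 5.0, 0.7]
finger_gap: 41.4
grip_force: 61.2
```

Request:
apply_moves(angular=[[0,0,0],[0,0,0]], travel=[[-0.005,0.04,0],[0,0,0]], jaw=[0,0])

```text
time: 24.55
tool_pos: [529.8, -147.9, 94.7]
tcp_rot: [180.0, 0.1, 97.0]
ft_force: [2.3, -3.0, -1.3]
finger_gap: 41.5
grip_force: 60.8
```

The catch holds: pulling back, the cap stops at -147.9 and the force reverses. I neutralise, release and lift away.

Request:
apply_moves(angular=[[0,0,0],[0,0,0],[0,0,0],[0,0,0],[0,0,0],[0,0,0],[0,0,0],[0,0,0],[0,0,0],[0,0,0],[0,0,0]], travel=[[0.002,-0.02,0],[0,0,0],[0,0,0],[0,0,0],[0,0,0.5],[0,0,1],[0,0,1],[0,0,1],[0,0,0.5],[0,0,0],[0,0,0]], jaw=[0,1,1,1,1,1,1,1,1,1,1])

```text
time: 25.92
tool_pos: [529.0, -147.6, 252.5]
tcp_rot: [-179.9, -0.1, 97.0]
ft_force: [-0.4, 0.2, -1.0]
finger_gap: 85.6
grip_force: 0.0
```

```bash
python3 - <<'E'
from h import *
s,k=grab("wrist");s2,k2=grab("side");print(s["time"],s["tool_pos"],s["tcp_rot"],s["ft_force"],s["finger_gap"])
a=cv2.resize(k["color"][100:300,175:375],(560,560),interpolation=2)[:,:,::-1]
b=cv2.resize(k2["color"][160:220,265:318],(240,270),interpolation=2)[:,:,::-1]
o=np.zeros((560,800,3),np.uint8);o[:,:560]=a;o[:270,560:]=b
cv2.imwrite("pics/c7.png",o)
E
```

```text
25.925 [ 529.04538595 -147.60916044  252.54601375] [-1.79850562e+02 -7.84919232e-02  9.69733981e+01] [-0.37839879  0.24864854 -0.95405728] 85.58865955140935
```

View pics/c7.png

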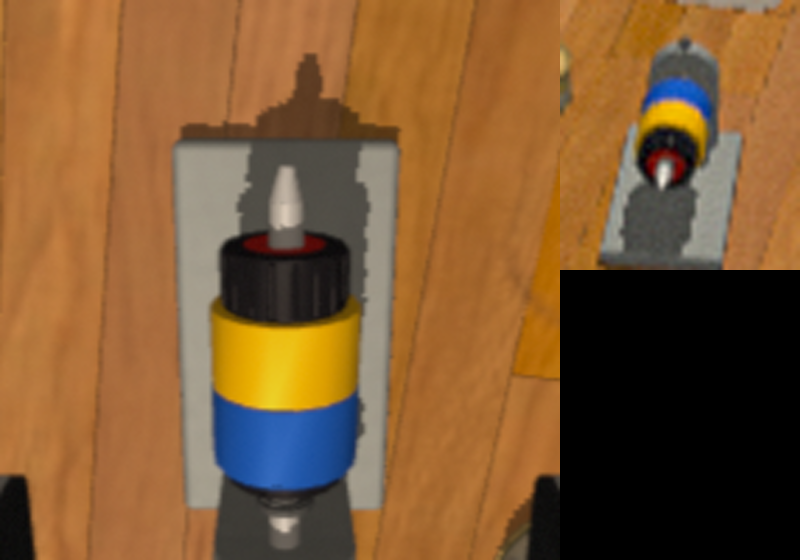

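The view shows blue, yellow and cap tight together in order, with the gripper clear. I hand in.

```bash
python3 -c "
from bench import r
print(r.hand_in())"
```

```text
the job is handed in; nothing more can be done
None
```

The dispenser is loaded and the job handed in at about 26 s: blue reel, then yellow, then the cap. In a gentle pull test the catch held the cap, and the highest push I read was about 20 N.

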